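# Load a type tray past the sprung gate

### The job

Slide the small wooden type tray along its loading lane, past the red gate, until it rests fully home against the dark end stop. The gate springs shut and the tray cannot push it open: with one fingertip keep the long red rail beside the lane pressed down, so that the gate stays up while the other finger pushes the tray from behind right past it, then let the gate drop shut behind the tray and move clear. Never pick the tray up, never ram it into the gate or let the gate down on it, and leave the other things on the bench where they are.

Things in the scene. Friction and masses are not known exactly. Their poses are not given: they have to be found in the camera images.
- lane: Fixed loading lane: 4 mm steel floor between two pale walls (8 mm thick, top 22 mm above the bench), inner width 70 mm (x -35 to +35), from y -225 to +112 mm, open at the -y end. Origin: on the bench, mid-lane, under the gate. +y is the way the tray travels, -x the side with the red rail, z up. The gate's shaft runs along y at x -47, 36 mm up (brackets to 38 mm).
- stop_face (a point): Middle of the inner face of the dark wooden end stop across the lane, at lane x 0, y +100 mm, 17 mm above the bench; the stop is 30 mm high.
- gate (a joint): Angle of the red gate and its press rail, one rigid piece on the shaft (axis along the lane): 0 shut, 1.15 fully up (hard stop). A spring shuts it; on the rail it takes under 2 N to start, about 5 N to hold fully up. Above 0.75 the gate clears the tray's top. A tray cannot push it open, as it swings up across the lane.
- gate_tip (a point): Free end of the gate arm (36 mm long, 8 mm thick along the lane, 9 mm deep, at lane y 0). Shut, the arm slants from the shaft 30 degrees down into the lane and this point is 18 mm above the bench at lane x -16 mm, blocking the tray; at joint 1.06 it is about 54 mm high at x -16 mm (so a finger at lane x 0 or more passes beside it).
- rail_mid (a point): Mid-length of the red press rail's centre line: a round bar 12 mm thick, 230 mm long, along the lane from lane y -200 to +30 mm. Its centre line is at lane x -81, 52 mm above the bench when shut; x -85 at mid swing; x -78, 14 mm high at joint 1.06; x -76, 11 mm high at 1.15. A fingertip pressing it down can slide along it.
- tray: Wooden tray full of small metal type, 66 mm wide (x), 80 mm long (y), 28 mm high, about 0.4 kg, on the lane floor before the gate with 2 mm play each side; axes as the lane's. Origin: centre of its underside, 4 mm above the bench, so its top is 32 mm above the bench. Home against the stop, its origin is at lane y +60 mm and its rear wall 20 mm past the gate's middle.
- ink_tin: Bystander: ink tin, 60 mm across, 55 mm high; origin under its centre.
- block1: Bystander: dark brown wood type block 22 x 28 x 24 mm; origin under its centre.
- block2: Bystander: mid-brown wood type block 22 x 28 x 24 mm; origin under its centre.
- block3: Bystander: black type block 22 x 28 x 24 mm; origin under its centre.
- loupe: Bystander: brass loupe 40 mm across, 40 mm high; origin under its centre.
- roller: Bystander: hand ink roller with wooden handle, lying, about 100 x 130 x 32 mm; origin under the middle of its rubber roll.
- stick: Bystander: steel composing stick, a flat open holder 40 x 150 x 17 mm; origin under its centre.
- driver: Bystander: screwdriver 140 mm long, lying; origin under its middle.
Things that resemble listed ones, but are neither listed nor needed, are in the scene too. Of the things that look like the tray, the smallest one is meant.

How it is judged:
By the outcome, as a careful person would: the job done as asked, in the order asked, and still so for the second after the job is handed in, with the robot touching nothing.
It also fails if it takes over 38 s, if anything falls off the work surface, if the arm or the gripper's body presses on something with over 40 N, if the wrist force passes 120 N, or if a joint passes its speed limit or range.

### The arm

A 6-joint arm with a two-finger parallel gripper is mounted at the origin on the work surface. World frame = base frame: x ahead of the robot, y to its left, z up, the work surface at z = 0. Lengths are in m, angles in rad, forces in N, time in s.
With the tool pointing down it reaches from about 0.225 to 0.875 m from the base axis. Payload 3.4 kg.
Tool frame: the origin (TCP) lies on the centre line of the jaws, within the pads' length; the fingertips stand 25 mm ahead of it and the grasp point (between the pads) lies 6 mm ahead of it; z points along the fingers, y is the line along which they close (so a half turn about z gives the same grasp; the last joint's range is limited). The gripper opens to 85 mm and grips with 20 to 120 N. Pads are 22 mm wide; open, the fingers measure 114 mm over their backs; the gripper's body (76 mm by 85 mm) begins 54 mm behind the grasp point. The pads swing forward as they close: fully open they stand 13 mm farther back than shut.
Start: joints at [1.059, 0.276, 1.505, -0, 1.361, -0.121], TCP at [0.219, 0.532, 0.256] pointing down, gripper open.
Joint ranges: [-2.89, 2.89], [-0.75, 2.08], [0.22, 2.7], [-1.18, 4.32], [0.11, 2.71], [-2.7, 2.7]. Speed limits (rad/s): [2.57, 2.57, 3.14, 3.14, 3.14, 3.14].

### API

Orientations are given as [roll, pitch, yaw] about the fixed x, y, z axes, in that order (R = Rz(yaw) Ry(pitch) Rx(roll)).
In Python, from bench import observe, read_camera, camera_info, job_done, recognise, trace, spot_point gives the robot as it stands. The module is installed in compiled form; this text tells all that it offers.
- The arm moves only by the tool send_rows, never from a script. Its argument "rows" is a list that holds one entry, the list of rows, each a list of 6 numbers: the shift along the tool's x, y, z in cm, then the turn, a rotation vector about the tool's x, y, z in units of 5 degrees (1.0 is 5 degrees). A call has 1 to 10 rows; each row shifts and turns the commanded pose from where the row before left it, along the tool's axes as they then stand; what a row does not reach is not made up. A row lasts 1/12 s, in which the tool goes at most 41.7 mm and 7.16 degrees, less where a joint would pass 70% of its speed; a pose out of reach is approached as far as the arm can. A call is refused whole if a number of a shift passes 4.17 or a number of a turn 1, either way. A call with a gripper value outside its range is refused whole. "claw" is the opening, from 0 (shut) to 1 (fully open), set as the call begins (left out, the last holds). The fingers move at their own pace and stop on an object; the grip force is fixed at half the most. Time passes only in rows, so rows that do not move let the fingers close. It gives the time, the measured TCP pose, the force, the opening and the grip force at its end, in the units of the state.
- observe(): the state, without advancing time (a new reading comes with each control period).
- read_camera(name): name is "scene" or "top" or "wrist"; returns (picture, depth): 420x560x3 uint8, blue, green, red; 420x560 float32, m along the optical axis (not along the pixel's ray), 0 where there is no reading.
- camera_info(name): a dict with "fx", "fy", "cx", "cy" (pixels), "dist_coeffs" ([k1, k2, p1, p2, k3] as OpenCV has them; the pictures are not rectified), "rvec" (rotation vector, rad) and "tvec" (3), from world to camera coordinates, as OpenCV has them; the wrist camera has in their place "T_tool_cam" (4x4, takes a point from camera to tool coordinates, whose origin is the TCP and whose axes are the flange's). Camera axes: x right, y down, z forward; pixel columns grow to the right and rows downward; lengths in m; the calibration is good to about 2 mm. A picture is of the moment at which its call begins: read the wrist's pose just before it. camera_info takes no time and is no camera call.
- job_done(): hands the job in; it is judged then, once.
Trained networks look in the newest picture that a camera, given by its name, has taken for a name from the list of things; names that differ only in an ending like _2 or _b are one class to them, and where a whole thing is asked for, a point or a joint stands for the part that bears it (a point fixed in the world has none). Each returns a list of dicts, best first, with "conf" (0 to 1); they miss things now and then, are a little off and sometimes report something else, mostly with a low value. They report only what shows in the picture. A call takes as long as a camera call. They do not tell look-alikes from the thing itself.
- recognise(camera, target): "position" ([x, y, z] in m, in world coordinates, good to about 4 mm: the middle of the surface that is visible of it).
- trace(camera, target): "pixels" (420x560 bool, what is visible of it).
- spot_point(camera, target): "position" ([x, y, z] in m, in world coordinates, good to about 4 mm: a listed point, or the origin of a listed thing).
The state is a dict: "clock": time; "joint_pos": joint angles; "joint_vel": joint speeds; "joint_torque": joint torques, N m; "eef_pos": TCP position; "orientation": TCP orientation; "ft_force": force on the tool from outside, world axes, zero at the start; "ft_torque": the same for the moment, N m; "finger_gap": opening from 0.0 (shut) to 1.0 (fully open); "grip_force": force on a finger pad.
Only numpy, scipy, OpenCV 4.12 (cv2) and the standard library are available. Lean on these libraries where they do the work, as an engineer would, in place of code of your own. Each camera call takes 0.05 s, during which the arm holds its last target. There are 200 camera calls.

## Working session

There is one attempt and no reset: what is moved stays moved. The work goes in short steps, Python scripts to look and compute and a tool call to move; the robot and the scene stay as the last step left them, time stands still between calls to the robot, and variables do not carry over. Pictures are saved under pics/ and viewed, at most 13 in all, crops included, and the job is handed in when it is done.

Besides the shell and the picture viewer there is one more tool, called as name([rows], argument=value, ...), one row to a line, values as JSON. send_rows: Moves the arm, as the interface text tells. Its arguments: {"type":"object","properties":{"rows":{"type":"array"},"claw":{"type":"number"}},"required":["rows"]}

```bash
mkdir -p pics; ls; python3 - <<'E'
from bench import *
import cv2
s=observe();print(s)
for c in("top","scene"):
    p,d=read_camera(c);cv2.imwrite(f"pics/{c}0.png",p)
    for t in("rail_mid","gate_tip","stop_face","tray","lane"):
        print(c,t,[(x["conf"],x["position"]) for x in spot_point(c,t)])
E
```

```text
pics
{'clock': 0.0, 'joint_pos': array([ 1.05898854e+00,  2.76559641e-01,  1.50615339e+00, -3.72148734e-05,
        1.36069265e+00, -1.20974029e-01]), 'joint_vel': array([ 2.02753760e-03, -1.63042602e-03,  1.78885050e-04,  7.16635484e-04,
        9.87916084e-05, -5.66657224e-04]), 'joint_torque': array([-7.78615340e-04, -4.16770577e+01, -2.45801461e+01, -6.48999753e-05,
        1.08499537e-02,  1.78137901e-05]), 'eef_pos': array([0.21880958, 0.5312034 , 0.25545176]), 'orientation': array([-3.13978848e+00, -1.82678465e-04,  2.75076653e+00]), 'ft_force': array([-1.37769869,  0.12127145,  0.75799509]), 'ft_torque': array([-0.01201169, -0.03619307, -0.04312446]), 'grip_force': 0.0, 'finger_gap': 1.000383019115416}
top rail_mid [(0.84, [0.52, -0.0308, 0.0563])]
top gate_tip [(0.61, [0.5908, 0.0397, 0.0198])]
top stop_face [(0.78, [0.6241, 0.137, 0.0201])]
top tray [(0.92, [0.4091, -0.2395, 0.0004]), (0.88, [0.6263, -0.4223, 0.0024]), (0.56, [0.5948, -0.0606, 0.0015]), (0.21, [0.6223, 0.1377, 0.0165])]
top lane [(0.58, [0.6075, 0.0388, -0.0036]), (0.34, [0.5957, -0.0622, 0.0017])]
scene rail_mid [(0.79, [0.5158, -0.0281, 0.0486])]
scene gate_tip [(0.6, [0.5904, 0.041, 0.0161]), (0.29, [0.6849, -0.0242, 0.0029])]
scene stop_face [(0.94, [0.6155, 0.1388, 0.0145]), (0.55, [0.7002, 0.0222, -0.004])]
scene tray [(0.85, [0.5934, -0.0568, 0.0027]), (0.71, [0.6252, -0.4197, 0.0003])]
scene lane [(0.86, [0.6076, 0.0369, -0.002])]
```

View pics/top0.png

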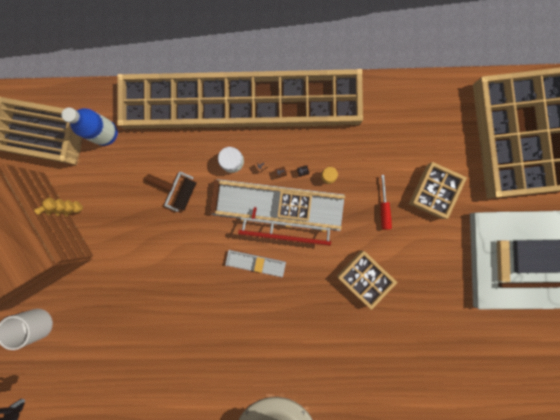

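View pics/scene0.png

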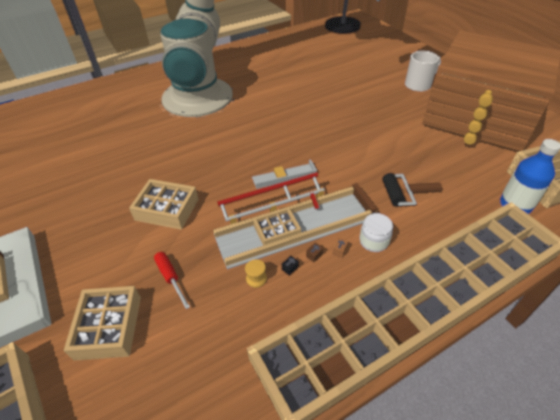

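Top view: lane from about (345,210), its open end, to the stop at (218,195). The tray is at (295,206), the gate at (253,213) and the red rail runs (240,236)–(330,242). The two trays at (367,280) and (438,190) are larger look-alikes. Next I'll fit the lane frame.

```bash
cat > h.py <<'E'
from bench import *
import numpy as np, cv2
def world(cam,d,m,pose=None):
    i=camera_info(cam);v,u=np.nonzero(m&(d>0));K=np.array([[i["fx"],0,i["cx"]],[0,i["fy"],i["cy"]],[0,0,1]])
    n=cv2.undistortPoints(np.c_[u,v].astype(float)[:,None],K,np.array(i["dist_coeffs"]))[:,0]
    P=np.c_[n,np.ones(len(n))]*d[v,u][:,None]
    R=cv2.Rodrigues(np.array(i["rvec"]))[0];return (P-np.array(i["tvec"]).ravel())@R
E
python3 - <<'E'
from h import *
for c in("top","scene"):
    p,d=read_camera(c)
    for t in("rail_mid","tray","lane"):
        for x in trace(c,t)[:3]:
            W=world(c,d,x["pixels"])
            if t=="rail_mid":W=W[W[:,2]>.045]
            if t=="tray":W=W[(W[:,2]>.024)&(W[:,2]<.04)]
            if len(W)<10: continue
            r=cv2.minAreaRect(W[:,:2].astype(np.float32)*1000)
            l=cv2.fitLine(W[:,:2].astype(np.float32),cv2.DIST_HUBER,0,.001,.001).ravel()
            print(c,t,x["conf"],len(W),"med",np.median(W,0).round(4),"rect",np.round(r[0],1),np.round(r[1],1),round(r[2],1),"line",l.round(3),"ang",np.degrees(np.arctan2(-l[0],l[1])).round(2))
E
```

```text
top rail_mid 0.91 443 med [ 0.5168 -0.0361  0.0566] rect [525.6 -34.9] [223.6  32.3] 81.0 line [ 0.14   0.99   0.517 -0.037] ang -8.02
top tray 0.81 1474 med [ 0.6284 -0.4194  0.0297] rect [ 628.2 -420.2] [ 95.8 113.8] 63.7 line [ 0.983 -0.186  0.644 -0.423] ang -100.7
top tray 0.74 1396 med [ 0.4075 -0.2363  0.0292] rect [ 408.2 -235.9] [113.6  93.1] 45.3 line [ 0.736  0.677  0.407 -0.236] ang -47.4
top tray 0.22 184 med [0.5549 0.     0.0381] rect [561.1 -36.8] [220.8  34.4] 80.9 line [ 0.148  0.989  0.553 -0.024] ang -8.53
top lane 0.61 4582 med [0.5942 0.0081 0.0059] rect [581.7  -7.9] [344.7 137.8] 82.1 line [ 0.173  0.985  0.591 -0.007] ang -9.95
scene rail_mid 0.62 600 med [ 0.5194 -0.0366  0.0555] rect [525.6 -35.2] [229.2  29.2] 82.4 line [ 0.14   0.99   0.52  -0.038] ang -8.03
scene tray 0.97 1721 med [ 0.4087 -0.2394  0.0316] rect [ 407.7 -238.5] [115.5  95.6] 45.5 line [ 0.962  0.273  0.405 -0.242] ang -74.13
scene tray 0.71 651 med [ 0.5991 -0.0612  0.0289] rect [596.7 -60.4] [80.7 67.5] 82.0 line [ 0.597 -0.802  0.598 -0.06 ] ang -143.33
scene tray 0.71 3362 med [ 0.6302 -0.4245  0.0303] rect [ 627.7 -422. ] [ 95.2 115.3] 64.7 line [ 0.934 -0.356  0.629 -0.424] ang -110.86
scene lane 0.59 6340 med [ 0.5931 -0.0022  0.0086] rect [566.4   1.5] [361.9 213.5] 74.6 line [ 0.159  0.987  0.592 -0.017] ang -9.18
```

```bash
python3 - <<'E'
import numpy as np
d=np.array([.552-.2188,-.1212-.5312])*100/20
y=157.6
for i in range(20):
    a=np.radians(y);c,s=np.cos(a),np.sin(a);t=1 if i<15 else (.12 if i==15 else 0)
    print([round(d[0]*c+d[1]*s,1),round(d[0]*s-d[1]*c,1),0,0,0,t]);y-=5*t
E
```

```text
[np.float64(-2.8), np.float64(-2.4), 0, 0, 0, 1]
[np.float64(-3.0), np.float64(-2.1), 0, 0, 0, 1]
[np.float64(-3.2), np.float64(-1.9), 0, 0, 0, 1]
[np.float64(-3.3), np.float64(-1.6), 0, 0, 0, 1]
[np.float64(-3.4), np.float64(-1.3), 0, 0, 0, 1]
[np.float64(-3.5), np.float64(-1.0), 0, 0, 0, 1]
[np.float64(-3.6), np.float64(-0.7), 0, 0, 0, 1]
[np.float64(-3.6), np.float64(-0.4), 0, 0, 0, 1]
[np.float64(-3.7), np.float64(-0.0), 0, 0, 0, 1]
[np.float64(-3.7), np.float64(0.3), 0, 0, 0, 1]
[np.float64(-3.6), np.float64(0.6), 0, 0, 0, 1]
[np.float64(-3.5), np.float64(0.9), 0, 0, 0, 1]
[np.float64(-3.5), np.float64(1.2), 0, 0, 0, 1]
[np.float64(-3.3), np.float64(1.5), 0, 0, 0, 1]
[np.float64(-3.2), np.float64(1.8), 0, 0, 0, 1]
[np.float64(-3.0), np.float64(2.1), 0, 0, 0, 0.12]
[np.float64(-3.0), np.float64(2.1), 0, 0, 0, 0]
[np.float64(-3.0), np.float64(2.1), 0, 0, 0, 0]
[np.float64(-3.0), np.float64(2.1), 0, 0, 0, 0]
[np.float64(-3.0), np.float64(2.1), 0, 0, 0, 0]
```

send_rows([
  [[-2.8,-2.4,0,0,0,1],[-3.0,-2.1,0,0,0,1],[-3.2,-1.9,0,0,0,1],[-3.3,-1.6,0,0,0,1],[-3.4,-1.3,0,0,0,1],[-3.5,-1.0,0,0,0,1],[-3.6,-0.7,0,0,0,1],[-3.6,-0.4,0,0,0,1],[-3.7,0,0,0,0,1],[-3.7,0.3,0,0,0,1]],
], claw=0.92)

```text
clock: 1.83
eef_pos: [0.3858, 0.2027, 0.2566]
orientation: [3.141, -0.0, 1.874]
ft_force: [1.4, 0.2, -0.3]
finger_gap: 0.921
grip_force: 0.0
```

send_rows([
  [[-3.6,0.6,0,0,0,1],[-3.5,0.9,0,0,0,1],[-3.5,1.2,0,0,0,1],[-3.3,1.5,0,0,0,1],[-3.2,1.8,0,0,0,1],[-3.0,2.1,0,0,0,0.12],[-3.0,2.1,0,0,0,0],[-3.0,2.1,0,0,0,0],[-3.0,2.1,0,0,0,0],[-3.0,2.1,0,0,0,0]],
])

```text
clock: 2.67
eef_pos: [0.5521, -0.1233, 0.2564]
orientation: [3.141, -0.0, 1.431]
ft_force: [0.5, 0.3, 1.2]
finger_gap: 0.922
grip_force: 0.0
```

send_rows([
  [[0,0,1.5,0,0,0],[0,0,3,0,0,0],[0,0,3,0,0,0],[0,0,2.5,0,0,0],[0,0,1.5,0,0,0],[0,0,0,0,0,0],[0,0,0,0,0,0],[0,0,0,0,0,0]],
])

```text
clock: 3.33
eef_pos: [0.5525, -0.1217, 0.1425]
orientation: [3.139, 0.0, 1.431]
ft_force: [-0.2, -0.2, -0.1]
finger_gap: 0.918
grip_force: 0.0
```

```bash
python3 - <<'E'
from h import *
from scipy.spatial.transform import Rotation as Ro
s=observe();p,d=read_camera("wrist");i=camera_info("wrist");T=np.array(i["T_tool_cam"]);print(T.round(3))
p2,_=read_camera("scene")
cv2.imwrite("pics/ws.png",np.vstack([cv2.resize(p,(400,300)),cv2.resize(p2[120:320,150:450],(400,300),interpolation=cv2.INTER_CUBIC)]))
K=np.array([[i["fx"],0,i["cx"]],[0,i["fy"],i["cy"]],[0,0,1]])
Rt=Ro.from_euler("xyz",s["orientation"]).as_matrix()
for t in("rail_mid","tray","gate_tip"):
    for x in trace("wrist",t)[:2]:
        v,u=np.nonzero(x["pixels"]&(d>0));n=cv2.undistortPoints(np.c_[u,v].astype(float)[:,None],K,np.array(i["dist_coeffs"]))[:,0]
        P=np.c_[n,np.ones(len(n))]*d[v,u][:,None];W=(P@T[:3,:3].T+T[:3,3])@Rt.T+s["eef_pos"]
        L=(W-[.609,.0375,0]);th=np.radians(-8);L=np.c_[L[:,0]*np.cos(th)+L[:,1]*np.sin(th),-L[:,0]*np.sin(th)+L[:,1]*np.cos(th),L[:,2]]*1000
        print(t,x["conf"],len(L),np.percentile(L,[2,25,50,75,98],axis=0).round(1).tolist())
        if t=="rail_mid":
            Q=L[L[:,2]>46];print(np.polyfit(Q[:,1],Q[:,0],1))
E
```

```text
[[ 0.001 -0.945 -0.326  0.084]
 [ 1.     0.     0.001 -0.001]
 [-0.001 -0.326  0.945 -0.119]
 [ 0.     0.     0.     1.   ]]
rail_mid 0.81 8212 [[-88.4, -191.5, 38.0], [-83.4, -145.6, 40.6], [-79.1, -96.0, 56.3], [-51.2, -54.7, 58.3], [-46.2, -29.5, 59.8]]
[ 2.47202548e-03 -8.14454612e+01]
tray 0.87 11297 [[-33.3, -136.3, 21.8], [-17.5, -117.1, 23.1], [-1.2, -95.9, 25.5], [16.6, -76.2, 31.9], [30.4, -59.9, 33.9]]
gate_tip 0.6 8484 [[-88.8, -191.4, 37.8], [-83.5, -144.9, 40.6], [-79.1, -96.3, 56.1], [-51.3, -55.1, 58.2], [-46.1, -29.5, 59.8]]
```

View pics/ws.png

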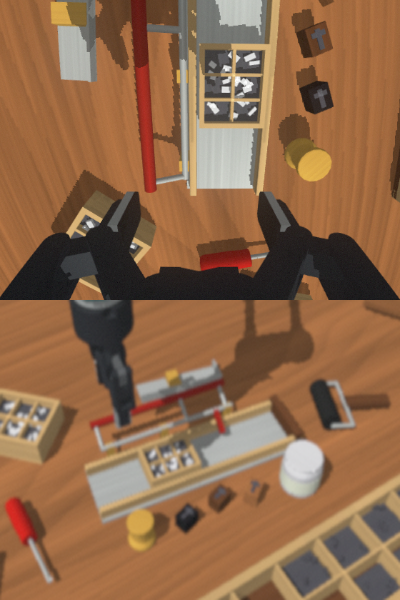

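The wrist view (upper half) agrees with the lane frame: rail at x −81 mm, tray rear at y −137. The fingers straddle the rail and lane behind the tray. I'll shift slightly outward and go down onto the rail.

send_rows([
  [[0,-0.2,1.5,0,0,0],[0,0,2,0,0,0],[0,0,1.3,0,0,0],[0,0,0.5,0,0,0],[0,0,0.3,0,0,0],[0,0,0.2,0,0,0],[0,0,0,0,0,0]],
], claw=0.95)

```text
clock: 4.17
eef_pos: [0.55, -0.1213, 0.0838]
orientation: [3.141, 0.0, 1.431]
ft_force: [-0.4, -0.3, 0.3]
finger_gap: 0.953
grip_force: 0.0
```

send_rows([
  [[0,0,0.5,0,0,0],[0,0,0.3,0,0,0],[0,0,0.2,0,0,0],[0,0,0,0,0,0],[0,0,0,0,0,0]],
])

```text
clock: 4.58
eef_pos: [0.5495, -0.1211, 0.0732]
orientation: [-3.141, -0.0, 1.431]
ft_force: [0.3, 0.2, 0.2]
finger_gap: 0.95
grip_force: 0.0
```

```bash
python3 - <<'E'
from h import *
p,d=read_camera("wrist");p2,_=read_camera("scene")
cv2.imwrite("pics/ws2.png",np.vstack([cv2.resize(p,(400,300)),cv2.resize(p2[120:320,150:450],(400,300),interpolation=cv2.INTER_CUBIC)]))
print(observe()["ft_force"],observe()["eef_pos"])
E
```

```text
[-0.25188944  0.33705746 -0.80056741] [ 0.54969681 -0.12118846  0.0734152 ]
```

View pics/ws2.png

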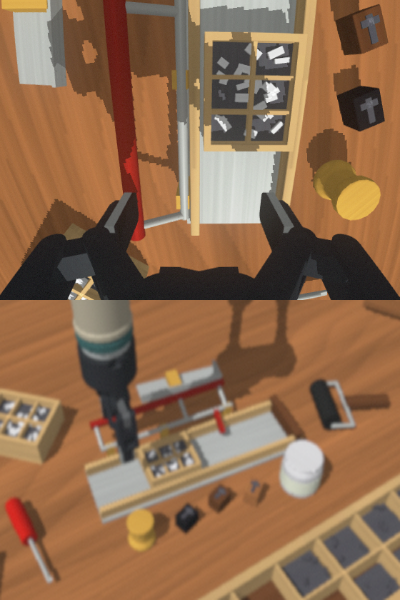

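The left finger lines up over the rail (130,200) and the right finger sits inside the lane behind the tray. There's no contact yet, so I'll go down gently.

send_rows([
  [[0,0,0.3,0,0,0],[0,0,0.3,0,0,0],[0,0,0,0,0,0],[0,0,0,0,0,0]],
])

```text
clock: 5.02
eef_pos: [0.5494, -0.1211, 0.0671]
orientation: [-3.141, -0.0, 1.431]
ft_force: [0.1, -0.1, 1.0]
finger_gap: 0.953
grip_force: 0.4
```

send_rows([
  [[0,0,0.5,0,0,0],[0,0,0.5,0,0,0],[0,0,0,0,0,0],[0,0,0,0,0,0]],
])

```text
clock: 5.35
eef_pos: [0.5497, -0.1212, 0.0569]
orientation: [-3.141, -0.0, 1.431]
ft_force: [0.6, -0.7, 1.1]
finger_gap: 0.947
grip_force: 0.6
```

send_rows([
  [[0,0,0.5,0,0,0],[0,0,0.5,0,0,0],[0,0,0.5,0,0,0],[0,0,0.3,0,0,0],[0,0,0,0,0,0],[0,0,0,0,0,0]],
])

```text
clock: 5.85
eef_pos: [0.5509, -0.1215, 0.0396]
orientation: [3.139, 0.0, 1.431]
ft_force: [3.4, -0.5, 3.4]
finger_gap: 0.95
grip_force: 2.0
```

```bash
python3 - <<'E'
from h import *
p,d=read_camera("wrist");p2,d2=read_camera("scene")
cv2.imwrite("pics/ws3.png",np.vstack([cv2.resize(p,(400,300)),cv2.resize(p2[140:290,180:405],(400,300),interpolation=cv2.INTER_CUBIC)]))
for c in("scene","top"):
    if c=="top": read_camera(c)
    print(c,[(x["conf"],x["position"]) for x in spot_point(c,"gate_tip")],[(x["conf"],x["position"]) for x in spot_point(c,"rail_mid")])
print(observe()["ft_force"],observe()["eef_pos"])
E
```

```text
scene [(0.83, [0.5911, 0.0421, 0.0483])] [(0.72, [0.5138, -0.0302, 0.0186])]
top [(0.8, [0.5967, 0.0401, 0.0512])] [(0.77, [0.5167, -0.0276, 0.0211])]
[ 2.60634433 -0.70734251  3.79318829] [ 0.54937637 -0.12115284  0.03934651]
```

View pics/ws3.png

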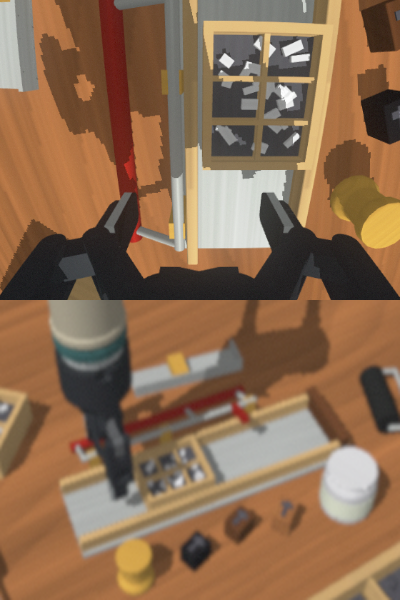

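The gate is lifting: its tip is about 50 mm high and the rail about 20 mm, so the joint is near 0.9. I'll press a little further, then begin the push.

send_rows([
  [[0,0,0.4,0,0,0],[0,0,0.1,0,0,0],[0.6,0,0,0,0,0],[0.6,0,0,0,0,0],[0.4,0,0,0,0,0],[0.4,0,0,0,0,0],[0.5,0,0,0,0,0],[0.5,0,0,0,0,0],[0,0,0,0,0,0]],
])

```text
clock: 6.95
eef_pos: [0.5533, -0.0901, 0.0341]
orientation: [-3.14, -0.001, 1.432]
ft_force: [-1.0, -0.7, 3.6]
finger_gap: 0.952
grip_force: 1.7
```

send_rows([
  [[0.5,0,0,0,0,0],[0.6,0,0,0,0,0],[0.6,0,0,0,0,0],[0.6,0,0,0,0,0],[0.4,0,0,0,0,0],[0,0,0,0,0,0]],
])

```text
clock: 7.45
eef_pos: [0.5575, -0.0633, 0.0343]
orientation: [-3.141, -0.001, 1.432]
ft_force: [-0.5, -0.7, 3.4]
finger_gap: 0.949
grip_force: 1.6
```

```bash
python3 - <<'E'
from h import *
p,d=read_camera("wrist");p2,d2=read_camera("scene")
cv2.imwrite("pics/ws4.png",np.vstack([cv2.resize(p,(400,300)),cv2.resize(p2[140:290,180:405],(400,300),interpolation=cv2.INTER_CUBIC)]))
for t in ("gate_tip","rail_mid","tray"):print(t,[(x["conf"],x["position"]) for x in spot_point("scene",t)])
print(observe()["ft_force"],observe()["eef_pos"])
E
```

```text
gate_tip [(0.92, [0.5895, 0.0425, 0.0585])]
rail_mid [(0.66, [0.515, -0.0302, 0.0121])]
tray [(0.86, [0.405, -0.2368, -0.0005]), (0.85, [0.5995, -0.0159, 0.0026]), (0.8, [0.6252, -0.4224, 0.0009]), (0.21, [0.4493, 0.0408, 0.0031])]
[-0.00521958  1.95243152  3.92221294] [ 0.55753484 -0.06377526  0.03429037]
```

View pics/ws4.png

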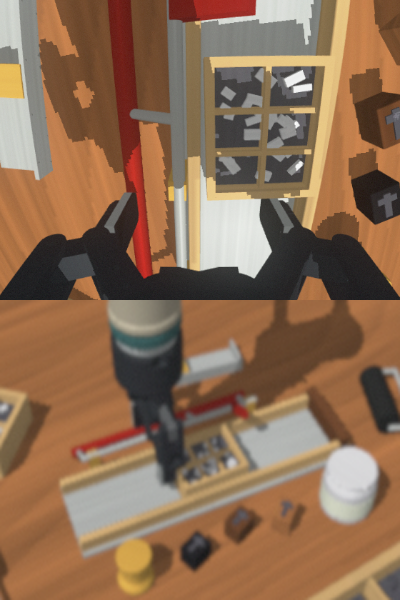

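The gate is fully up (tip about 58 mm), and the tray is moving straight, now at lane y ≈ −54. I'll carry on under the gate.

send_rows([
  [[0.5,0,0,0,0,0],[0.6,0,0,0,0,0],[0.6,0,0,0,0,0],[0.6,0,0,0,0,0],[0.6,0,0,0,0,0],[0.6,0,0,0,0,0]],
])

```text
clock: 8.2
eef_pos: [0.5625, -0.0295, 0.0343]
orientation: [3.142, 0.0, 1.432]
ft_force: [-1.3, -3.9, 2.9]
finger_gap: 0.952
grip_force: 2.7
```

send_rows([
  [[0.6,0,0,0,0,0],[0.6,0,0,0,0,0],[0.6,0,0,0,0,0],[0.6,0,0,0,0,0],[0.4,0,0,0,0,0],[0,0,0,0,0,0]],
])

```text
clock: 8.7
eef_pos: [0.5665, -0.0009, 0.0344]
orientation: [3.141, -0.001, 1.432]
ft_force: [-0.4, -0.3, 3.5]
finger_gap: 0.947
grip_force: 1.7
```

```bash
python3 - <<'E'
from h import *
p,d=read_camera("wrist");p2,d2=read_camera("scene")
cv2.imwrite("pics/ws5.png",np.vstack([cv2.resize(p,(400,300)),cv2.resize(p2[140:290,180:405],(400,300),interpolation=cv2.INTER_CUBIC)]))
for t in ("gate_tip","rail_mid","tray"):print(t,[(x["conf"],x["position"]) for x in spot_point("scene",t)])
print(observe()["ft_force"],observe()["eef_pos"])
E
```

```text
gate_tip [(0.73, [0.5894, 0.0428, 0.0536])]
rail_mid [(0.67, [0.5193, -0.03, 0.0121]), (0.66, [0.6722, -0.1466, -0.0008])]
tray [(0.96, [0.4047, -0.2369, -0.0017]), (0.91, [0.6271, -0.4197, -0.0012]), (0.87, [0.6071, 0.046, 0.0034])]
[0.20673324 1.836829   3.27804724] [ 0.5664717  -0.00150056  0.03439118]
```

View pics/ws5.png

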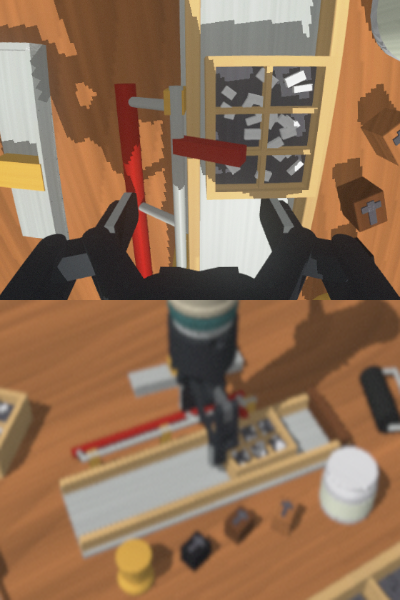

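The tray is under the raised gate at (210,150), and the pushing finger is on a line clear of the gate tip. I'll continue.

send_rows([
  [[0.4,0,0,0,0,0],[0.5,0,0,0,0,0],[0.5,0,0,0,0,0],[0.5,0,0,0,0,0],[0.5,0,0,0,0,0],[0.1,0,0,0,0,0]],
])

```text
clock: 9.45
eef_pos: [0.57, 0.0232, 0.0344]
orientation: [3.141, -0.0, 1.432]
ft_force: [-0.8, -4.2, 3.9]
finger_gap: 0.948
grip_force: 2.9
```

send_rows([
  [[0.4,0,0,0,0,0],[0.5,0,0,0,0,0],[0.5,0,0,0,0,0],[0.4,0,0,0,0,0],[0.2,0,0,0,0,0],[0,0,0,0,0,0]],
])

```text
clock: 9.95
eef_pos: [0.5727, 0.0431, 0.0343]
orientation: [3.141, -0.001, 1.432]
ft_force: [-0.4, -2.2, 4.6]
finger_gap: 0.951
grip_force: 2.1
```

send_rows([
  [[0.2,0,0,0,0,0],[0.2,0,0,0,0,0],[0,0,0,0,0,0]],
])

```text
clock: 10.2
eef_pos: [0.5731, 0.0465, 0.0344]
orientation: [3.141, -0.0, 1.431]
ft_force: [-0.0, -2.8, 3.8]
finger_gap: 0.948
grip_force: 2.6
```

send_rows([
  [[0.2,0,0,0,0,0],[0.1,0,0,0,0,0],[0,0,0,0,0,0]],
])

```text
clock: 10.45
eef_pos: [0.5736, 0.0493, 0.0343]
orientation: [3.141, -0.0, 1.431]
ft_force: [-0.2, -3.8, 3.6]
finger_gap: 0.951
grip_force: 2.8
```

send_rows([
  [[0.2,0,0,0,0,0],[0,0,0,0,0,0],[0,0,0,0,0,0]],
])

```text
clock: 10.7
eef_pos: [0.5738, 0.0513, 0.0343]
orientation: [3.141, -0.0, 1.431]
ft_force: [-0.2, -4.3, 4.4]
finger_gap: 0.952
grip_force: 2.7
```

send_rows([
  [[0.2,0,0,0,0,0],[0,0,0,0,0,0],[0,0,0,0,0,0]],
])

```text
clock: 10.95
eef_pos: [0.574, 0.053, 0.0343]
orientation: [-3.142, 0.0, 1.431]
ft_force: [-0.4, -4.9, 4.2]
finger_gap: 0.947
grip_force: 4.2
```

```bash
python3 - <<'E'
from h import *
p,d=read_camera("wrist");p2,d2=read_camera("scene")
cv2.imwrite("pics/ws6.png",np.vstack([cv2.resize(p,(400,300)),cv2.resize(p2[140:290,180:405],(400,300),interpolation=cv2.INTER_CUBIC)]))
for t in ("gate_tip","rail_mid","tray"):print(t,[(x["conf"],x["position"]) for x in spot_point("scene",t)])
print(observe()["ft_force"],observe()["eef_pos"])
E
```

```text
gate_tip [(0.72, [0.5866, 0.0416, 0.0517]), (0.54, [0.5177, -0.0297, 0.0133])]
rail_mid [(0.77, [0.5162, -0.0326, 0.0145])]
tray [(0.78, [0.4026, -0.2352, -0.0006]), (0.71, [0.6254, -0.4216, 0.0006])]
[ 0.21717331 -5.50889642  4.73079291] [0.57398763 0.05293643 0.03432511]
```

View pics/ws6.png

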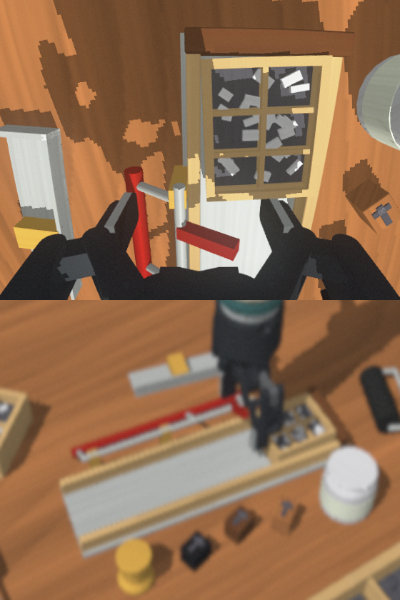

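```bash
python3 - <<'E'
from h import *
from scipy.spatial.transform import Rotation as Ro
s=observe();p,d=read_camera("wrist");i=camera_info("wrist");T=np.array(i["T_tool_cam"])
K=np.array([[i["fx"],0,i["cx"]],[0,i["fy"],i["cy"]],[0,0,1]])
Rt=Ro.from_euler("xyz",s["orientation"]).as_matrix();th=np.radians(-8)
for u in (330,375,420):
    v=np.arange(20,290);n=cv2.undistortPoints(np.c_[0*v+u,v].astype(float)[:,None],K,np.array(i["dist_coeffs"]))[:,0]
    P=np.c_[n,np.ones(len(n))]*d[v,u][:,None];W=(P@T[:3,:3].T+T[:3,3])@Rt.T+s["eef_pos"]
    L=(W-[.609,.0375,0])*1000;y=-L[:,0]*np.sin(th)+L[:,1]*np.cos(th)
    print(u,[(int(a),round(float(b)),round(float(c))) for a,b,c in zip(v,y,L[:,2])][15:75:2], [(int(a),round(float(b)),round(float(c))) for a,b,c in zip(v,y,L[:,2])][235:265:2])
cv2.imwrite("pics/ws7.png",cv2.resize(p[20:110,230:500],(800,266),interpolation=cv2.INTER_CUBIC))
E
```

```text
330 [(35, 120, 1), (37, 119, 1), (39, 114, 31), (41, 113, 31), (43, 112, 31), (45, 112, 31), (47, 111, 31), (49, 110, 32), (51, 110, 32), (53, 109, 30), (55, 109, 31), (57, 108, 31), (59, 107, 31), (61, 106, 32), (63, 106, 30), (65, 105, 32), (67, 105, 30), (69, 104, 31), (71, 103, 32), (73, 103, 31), (75, 102, 24), (77, 102, 10), (79, 102, 3), (81, 100, 33), (83, 99, 33), (85, 98, 33), (87, 98, 32), (89, 97, 34), (91, 96, 33), (93, 96, 33)] [(255, 26, 22), (257, 26, 23), (259, 25, 23), (261, 25, 25), (263, 25, 26), (265, 25, 29), (267, 25, 31), (269, 25, 33), (271, 25, 33), (273, 24, 33), (275, 23, 33), (277, 22, 33), (279, 20, 33), (281, 3, 6), (283, 1, 5)]
375 [(35, 121, 0), (37, 120, 1), (39, 114, 29), (41, 113, 31), (43, 113, 32), (45, 112, 31), (47, 111, 32), (49, 111, 30), (51, 110, 31), (53, 109, 32), (55, 109, 31), (57, 108, 31), (59, 107, 31), (61, 107, 31), (63, 106, 31), (65, 105, 31), (67, 105, 32), (69, 104, 31), (71, 103, 31), (73, 103, 30), (75, 102, 30), (77, 102, 19), (79, 101, 32), (81, 100, 32), (83, 99, 32), (85, 99, 34), (87, 98, 33), (89, 97, 33), (91, 97, 33),
[... 210 characters left out ...]
 (281, 21, 35), (283, 21, 36)]
420 [(35, 121, 1), (37, 120, 1), (39, 120, 0), (41, 114, 31), (43, 113, 32), (45, 113, 30), (47, 112, 31), (49, 111, 30), (51, 111, 30), (53, 110, 32), (55, 109, 31), (57, 109, 30), (59, 108, 31), (61, 107, 31), (63, 107, 31), (65, 106, 30), (67, 105, 30), (69, 105, 31), (71, 104, 31), (73, 103, 31), (75, 102, 31), (77, 102, 24), (79, 101, 33), (81, 100, 33), (83, 100, 32), (85, 99, 33), (87, 98, 33), (89, 98, 33), (91, 97, 33), (93, 96, 23)] [(255, 27, 24), (257, 27, 26), (259, 27, 28), (261, 27, 29), (263, 27, 31), (265, 27, 33), (267, 26, 33), (269, 25, 32), (271, 24, 33), (273, 24, 34), (275, 22, 33), (277, 10, 14), (279, 9, 15), (281, 8, 16), (283, 7, 15)]
```

View pics/ws7.png

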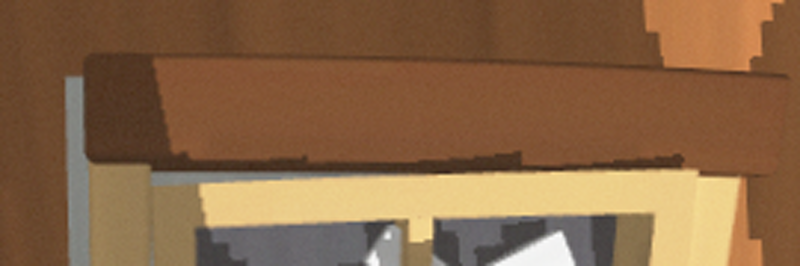

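Only about 1–2 mm is left between the tray and the stop (crop: thin gap at (250,175), closing to the right), with a slight yaw. I'll press it square against the stop.

send_rows([
  [[0.2,0,0,0,0,0],[0,0,0,0,0,0],[0,0,0,0,0,0]],
])

```text
clock: 11.5
eef_pos: [0.5739, 0.0532, 0.0344]
orientation: [-3.141, 0.003, 1.431]
ft_force: [-1.4, -10.7, 6.4]
finger_gap: 0.946
grip_force: 7.2
```

send_rows([
  [[0.2,0,0,0,0,0],[0,0,0,0,0,0],[0,0,0,0,0,0]],
])

```text
clock: 11.75
eef_pos: [0.5737, 0.0535, 0.0345]
orientation: [-3.14, 0.006, 1.432]
ft_force: [-2.4, -16.2, 7.7]
finger_gap: 0.95
grip_force: 10.3
```

```bash
python3 - <<'E'
from h import *
p,d=read_camera("wrist")
a=cv2.resize(p[20:110,230:500],(800,266),interpolation=cv2.INTER_CUBIC)
b=cv2.resize(p[210:320,100:430],(800,267),interpolation=cv2.INTER_CUBIC)
cv2.imwrite("pics/ws8.png",np.vstack([a,b]))
E
```

```text
(no output)
```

View pics/ws8.png

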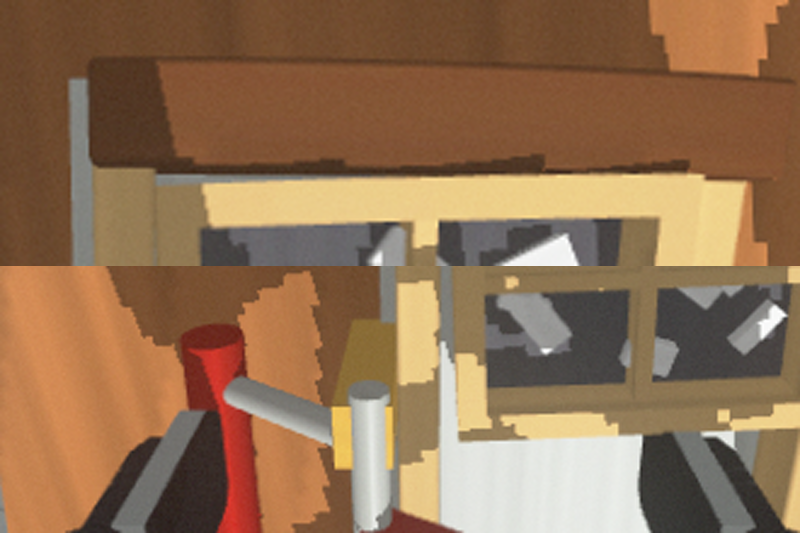

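```bash
python3 - <<'E'
from h import *
s=observe();print(s["ft_force"],s["ft_torque"],s["eef_pos"],s["finger_gap"])
E
```

```text
[ -2.48571173 -15.81816754   6.88607666] [-2.50431569  0.56779313 -0.53629312] [0.5736226  0.05352686 0.03444505] 0.9436016848858989
```

The load is on the pushing finger, so the tray's right corner touches the stop while the left has about 1 mm gap. I'll back off, move the push point nearer the lane's middle (the rail finger stays put), and push again.

send_rows([
  [[-0.4,0,0,0,0,0],[-0.4,0,0,0,0,0],[0,0,0,0,0,0]],
])

```text
clock: 12.05
eef_pos: [0.5734, 0.0498, 0.0342]
orientation: [-3.141, -0.002, 1.43]
ft_force: [0.5, 0.9, 4.1]
finger_gap: 0.95
grip_force: 1.8
```

send_rows([
  [[0,-0.1,-0.1,0,0,0],[0,-0.2,0,0,0,0],[0,-0.1,0,0,0,0],[0,0,0,0,0,0],[0,0,0,0,0,0]],
], claw=0.86)

```text
clock: 12.47
eef_pos: [0.5709, 0.0501, 0.0359]
orientation: [3.138, -0.001, 1.432]
ft_force: [2.6, -0.8, 5.6]
finger_gap: 0.856
grip_force: 2.6
```

send_rows([
  [[0.2,0,0,0,0,0],[0.2,0,0,0,0,0],[0.2,0,0,0,0,0],[0.2,0,0,0,0,0],[0,0,0,0,0,0],[0,0,0,0,0,0]],
])

```text
clock: 12.97
eef_pos: [0.5697, 0.054, 0.0356]
orientation: [-3.14, 0.007, 1.433]
ft_force: [-2.7, -13.5, 9.0]
finger_gap: 0.859
grip_force: 9.3
```

```bash
python3 - <<'E'
from h import *
p,d=read_camera("wrist")
a=cv2.resize(p[20:110,230:500],(800,266),interpolation=cv2.INTER_CUBIC)
b=cv2.resize(p[210:320,100:430],(800,267),interpolation=cv2.INTER_CUBIC)
cv2.imwrite("pics/ws9.png",np.vstack([a,b]))
s=observe();print(s["ft_force"],s["ft_torque"],s["eef_pos"])
E
```

```text
[ -1.93640261 -14.19901017   8.92335663] [-2.19708087  0.397637   -0.38172678] [0.56972804 0.0540045  0.03563601]
```

View pics/ws9.png

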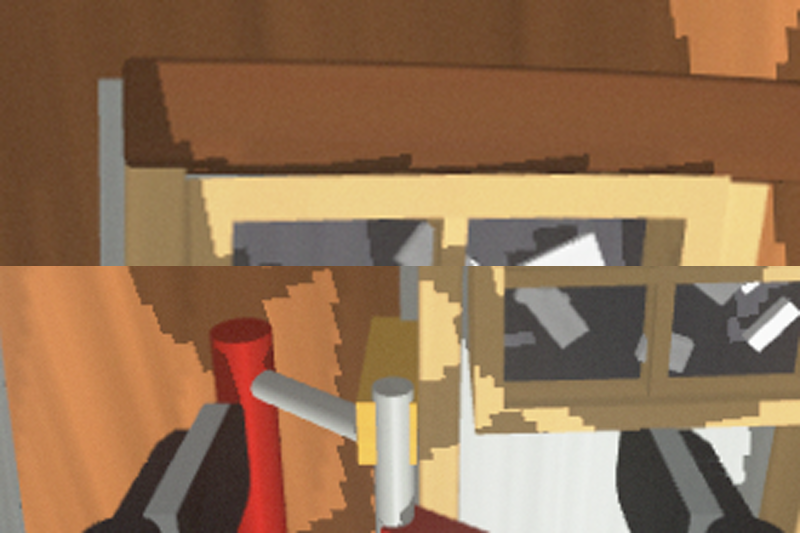

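The tray now sits square and home against the stop. I'll unload, then raise slowly so that the gate closes under control.

send_rows([
  [[-0.4,0.1,0,0,0,0],[-0.2,0.1,0,0,0,0],[0,0,0,0,0,0],[0,0,-0.4,0,0,0],[0,0,-0.5,0,0,0],[0,0,-0.5,0,0,0],[0,0,-0.5,0,0,0],[0,0,-0.5,0,0,0],[0,0,-0.5,0,0,0],[0,0,-0.5,0,0,0]],
])

```text
clock: 13.85
eef_pos: [0.5726, 0.0514, 0.0701]
orientation: [3.14, -0.0, 1.431]
ft_force: [0.7, -1.1, -0.3]
finger_gap: 0.859
grip_force: 0.2
```

send_rows([
  [[0,0,-0.5,0,0,0],[0,0,-0.5,0,0,0],[0,0,-0.6,0,0,0],[0,0,-1,0,0,0],[0,0,-2,0,0,0],[0,0,-3,0,0,0],[0,0,-3,0,0,0],[0,0,-2,0,0,0],[0,0,0,0,0,0],[0,0,0,0,0,0]],
])

```text
clock: 14.68
eef_pos: [0.5723, 0.0514, 0.1971]
orientation: [3.138, -0.0, 1.431]
ft_force: [0.4, -0.8, -1.0]
finger_gap: 0.858
grip_force: 0.0
```

```bash
python3 - <<'E'
from h import *
p,d=read_camera("wrist");p2,d2=read_camera("scene")
cv2.imwrite("pics/ws10.png",np.vstack([cv2.resize(p,(400,300)),cv2.resize(p2[140:290,180:405],(400,300),interpolation=cv2.INTER_CUBIC)]))
for t in ("gate_tip","rail_mid","tray"):print(t,[(x["conf"],x["position"]) for x in spot_point("scene",t)])
print(observe()["ft_force"],observe()["eef_pos"])
E
```

```text
gate_tip [(0.7, [0.5889, 0.0451, 0.0196])]
rail_mid [(0.84, [0.5169, -0.0263, 0.0537])]
tray [(0.89, [0.404, -0.2359, -0.0003]), (0.72, [0.6135, 0.0962, 0.0031]), (0.7, [0.6216, -0.4174, -0.0006]), (0.55, [0.7124, 0.0999, 0.0017])]
[ 0.33138837 -1.34967129 -0.07970109] [0.5708456  0.05143289 0.19381542]
```

View pics/ws10.png

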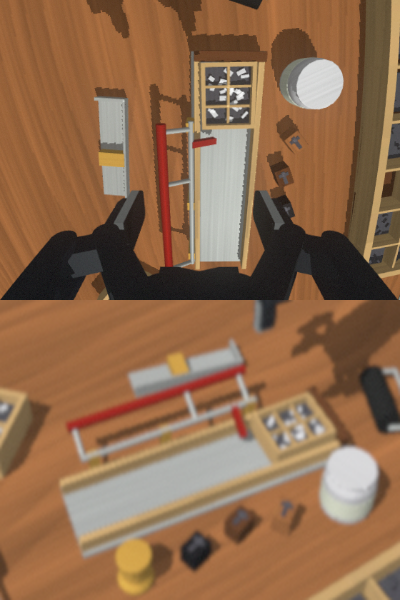

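The tray is home at (228,85), the gate is shut behind it at (204,142), and the bystanders haven't moved. I'm handing in.

```bash
python3 -c "
from bench import *
print(job_done())"
```

```text
the job is handed in; nothing more can be done
None
```

The tray rests home against the end stop with the gate shut behind it and the arm clear; I handed the job in at about 15 s of the 38 s allowed, and no verdict came back.

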